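# Free a stuck heating block from the dry bath

### The arm

A 6-joint arm with a two-finger parallel gripper is mounted at the origin on a cart in front of the work surface, level with it; the furniture and walls round the work are solid. World frame = base frame: x ahead of the robot, y to its left, z up, the work surface at z = 0. Lengths are in m, angles in rad, forces in N, time in s.
With the tool pointing down it reaches from about 0.275 to 1 m from the base axis. Payload 8.4 kg.
Tool frame: the origin (TCP) lies on the centre line of the jaws, within the pads' length; the fingertips stand 19 mm ahead of it and the grasp point (between the pads) is the TCP (tip_reach is the distance from the TCP to the fingertips, in m); z points along the fingers, y is the line along which they close (so a half turn about z gives the same grasp; the last joint's range is limited). The gripper opens to 85 mm and grips with 20 to 120 N. Pads are 22 mm wide; open, the fingers measure 114 mm over their backs; the gripper's body (76 mm by 85 mm) begins 54 mm behind the grasp point. The pads swing forward as they close: fully open they stand 13 mm farther back than shut.
Start: joints at [1.159, 0.353, 1.633, -0, 1.155, -0.002], TCP at [0.249, 0.573, 0.25] pointing down, gripper open.
Joint ranges: [-2.63, 2.63], [-0.92, 2.1], [0.06, 2.66], [-1.3, 4.44], [0, 2.69], [-3.02, 3.02]. Speed limits (rad/s): [2.22, 2.22, 2.79, 3.14, 3.14, 3.14].

### API

Orientations are given as a unit quaternion [x, y, z, w].
In Python, from rig import state, read_camera, camera_model, finish_job, tip_reach gives the robot as it stands. The module is installed in compiled form; this text tells all that it offers.
- The arm moves only by the tool send_rows, never from a script. Its argument "plan" is a list that holds one entry, the list of rows, each a list of 7 numbers: the shift along the tool's x, y, z in cm, then the turn, a rotation vector about the tool's x, y, z in degrees, then the finger opening in cm, from 0 to 8.54. In form: [[[dx, dy, dz, rx, ry, rz, claw], ...]]. A call has 1 to 12 rows; each row shifts and turns the commanded pose from where the row before left it, along the tool's axes as they then stand; what a row does not reach is not made up. A row lasts 1/10 s, in which the tool goes at most 50 mm and 8.59 degrees, less where a joint would pass 70% of its speed; a pose out of reach is approached as far as the arm can. A call is refused whole if a number of a shift passes 5 or a number of a turn 8.59, either way. A call with a gripper value outside its range is refused whole. The fingers move at their own pace and stop on an object; "grip_force" is the grip in N (left out, the last holds). Time passes only in rows, so rows that do not move let the fingers close. It gives the time, the measured TCP pose, the force, the opening and the grip force at its end, in the units of the state.
- state(): the state, without advancing time (a new reading comes with each control period).
- read_camera(name): name is "side" or "top" or "wrist"; returns the picture (480x640x3 uint8, red, green, blue); there is no depth.
- camera_model(name): a dict with "mtx" (3x3 intrinsics, pixels), "view" (4x4, takes a point from world to camera coordinates). Camera axes: x right, y up, looking along -z (the intrinsics and any distortion apply to the point x, -y, -z); pixel columns grow to the right and rows downward; lengths in m; the calibration is good to about 2 mm. A picture is of the moment at which its call begins: read the wrist's pose just before it. camera_model takes no time and is no camera call; for the wrist camera it gives the pose at the moment of the call.
- finish_job(): hands the job in; it is judged then, once.
The state is a dict: "time_s": time; "q": joint angles; "joint_velocities": joint speeds; "tau": joint torques, N m; "position": TCP position; "ee_rot": TCP orientation; "contact_force": force on the tool from outside, world axes, zero at the start; "torque": the same for the moment, N m; "gripper_width": finger opening in m; "grasp_force": force on a finger pad.
Only numpy, scipy, OpenCV 4.12 (cv2) and the standard library are available. Lean on these libraries where they do the work, as an engineer would, in place of code of your own. Each camera call takes 0.05 s, during which the arm holds its last target. There are 200 camera calls.

### The job

The empty heating block has stuck between the two side springs of the dry bath: take the lifter from the tube rack, put its foot down through the keyhole slot in the block until the collar meets the block, and give it a quarter turn so that its cross pin hooks under. Do not pull the block straight out: rock it sideways, tipping it plainly towards the left spring, then towards the right one, and so on, while easing it up until it is free. Finish while still holding the lifter, with the block hanging from it level and still over the well, its underside about a centimetre above the rim; leave everything else on the bench alone.

Things in the scene. Friction and masses are not known exactly. Their poses are not given: they have to be found in the camera images.
- bath: Dry bath (block heater), a white housing fixed to the bench, 146 mm deep, 130 mm wide, 66 mm high, with a sloping black control panel at its front (-x). Origin on the bench under the centre of its well; x to the back, y to the left, z up. The well is 80 mm (x) by 58 mm (y), open upward, floor 34 mm and rim 66 mm above the bench. A brass spring strip in each y wall grips the block.
- block: Aluminium heating block, 76 mm (x) by 54 mm (y) by 45 mm high, about 0.4 kg, with four empty 17 mm tube wells. Origin at the centre of its underside, axes as the bath's. At the start it sits on the well's floor, 2 mm gap all round, so its top is 79 mm above the bench, 13 mm above the rim.
- block_slot (a point): Centre of the keyhole slot in the block's top face, 45 mm above its underside; axes of the block. The slot is 26 mm long along the block's x and 8 mm wide, with a square middle 13 mm wide. The top is 6 mm thick there; under it lies a cavity 26 by 26 mm, 17 mm deep, in which the lifter's pin can turn.
- lifter: Block lifter standing upright in the left end of the tube rack, 0.16 kg: steel rod 10 mm thick, flat round collar 32 mm across, 5 mm thick, black flat grip on top. Origin on the rod's axis at the collar's underside, z up the rod; the tapered rod end is 17 mm below it. The cross pin points along the lifter's x: laid along the block's x it passes the slot, turned along the block's y it hooks under.
- lifter_grip (a point): Centre of the lifter's flat grip, 85 mm above the collar's underside; the grip is 16 mm thick along the lifter's x (the pin's direction), 34 mm wide along its y and 50 mm tall (60 to 110 mm above the collar's underside).
- lifter_pin (a point): Centre of the cross pin, 10 mm below the collar's underside: 22 mm long along the lifter's x, 5 by 5 mm. Its top is 7.5 mm below the collar, 1.5 mm more than the thickness of the block's top: with the collar on the block it turns freely in the cavity, and hooked under, the lifter leans about 0.06 rad before it tips the block.
- rack: White and blue tube rack fixed to the bench, 40 mm (x) by 152 mm (y), 58 mm high; origin at the centre of its underside. The lifter's collar rests on its top with the rod in a 25 mm hole 50 mm towards +y from the centre, at any turn.
- tube_a: Sample tube, 16 mm thick, 88 mm long, standing in the rack, 6 mm towards -y from its centre; its top is 92 mm above the bench. Origin at its foot. Leave alone.
- tube_b: Sample tube like the other, standing in the rack, 54 mm towards -y from its centre. Leave alone.
- sample_pot: White sample pot, 44 mm wide, 58 mm high, left of the bath. Leave alone.
- dropper: Brown dropper bottle, 30 mm wide, 82 mm high, at the right. Leave alone.
- petri: Clear Petri dish, 60 mm wide, 14 mm high, right of the rack. Leave alone.
- bulb: Red rubber pipette bulb, 57 mm long, 30 mm thick, at the right front. Leave alone.
- well_rim (a point): Centre of the well's mouth, level with its rim, 66 mm above the bench; axes of the bath.
- spring_left (a joint): How far the well's left (+y) spring strip is pushed outward (m, 0 with the block seated, range -0.0015 to 0.002). It runs along the bath's x, its crest 12 mm above the well floor, and presses the block's side with about 36 N; friction about 0.6, so a straight pull needs some 45 N, and the block stays at any height or tilt until its underside is past the crests, 12 to 17 mm up.
- spring_right (a joint): The same for the spring strip in the right (-y) wall. The springs give up to 2 mm, so the block in the well can be tipped about 0.12 rad towards either; a push of 5 to 15 N on the lifter's grip does it. With some 10 to 25 N of pull upward it walks up 2 to 3 mm with each tip.
There are look-alikes about, which are no part of the job. What is shaped like the lifter but orange or turquoise is not meant.

How it is judged:
By the outcome, as a careful person would: the job done as asked, in the order asked, and still so for the second after the job is handed in, while the arm keeps its last pose, push and grip.
It also fails if it takes over 56 s, if anything falls off the work surface, if the arm or the gripper's body presses on something with over 40 N, if the wrist force passes 120 N, or if a joint passes its speed limit or range.

## Working session

There is one attempt and no reset: what is moved stays moved. The work goes in short steps, Python scripts to look and compute and a tool call to move; the robot and the scene stay as the last step left them, time stands still between calls to the robot, and variables do not carry over. Pictures are saved under pics/ and viewed, at most 10 in all, crops included, and the job is handed in when it is done.

Besides the shell and the picture viewer there is one more tool, called as name([rows], argument=value, ...), one row to a line, values as JSON. send_rows: Moves the arm, as the interface text tells. Its arguments: {"type":"object","properties":{"plan":{"type":"array","items":{"type":"array","items":{"type":"array","items":{"type":"number"}}}},"grip_force":{"type":"number"}},"required":["plan"]}

```bash
mkdir -p pics; cat > h.py <<'E'
import numpy as np, cv2, json
from rig import state, read_camera, camera_model, finish_job, tip_reach
from scipy.spatial.transform import Rotation as R
def snap(n,f):
    m=camera_model(n); im=read_camera(n); cv2.imwrite(f'pics/{f}.png',im[:,:,::-1]); np.savez(f'pics/{f}.npz',mtx=m['mtx'],view=m['view']); return im
def load(f):
    d=np.load(f'pics/{f}.npz'); return d['mtx'],d['view']
def ray(f,u,v):
    K,V=load(f); d=np.linalg.inv(K)@[u,v,1.]; d=np.array([d[0],-d[1],-d[2]]); Rm=V[:3,:3]
    return -Rm.T@V[:3,3], Rm.T@d
def atz(f,u,v,z):
    c,d=ray(f,u,v); return c+d*(z-c[2])/d[2]
def proj(f,p):
    K,V=load(f); c=V[:3,:3]@np.asarray(p,float)+V[:3,3]; q=K@[c[0],-c[1],-c[2]]; return q[:2]/q[2]
E
python3 - <<'E'
from h import *
for n in('side','top','wrist'):
    snap(n,n+'0'); m=camera_model(n); print(n,{k:(v if k not in('mtx','view') else np.round(v,3).tolist()) for k,v in m.items()})
a=[cv2.imread(f'pics/{n}0.png') for n in('side','top')]
s=state(); print(s, tip_reach)
E
```

```text
side {'mtx': [[492.598, 0.0, 310.565], [0.0, 492.598, 240.973], [0.0, 0.0, 1.0]], 'view': [[-0.991, -0.129, 0.021, 0.495], [0.072, -0.397, 0.915, -0.088], [-0.11, 0.909, 0.403, -1.271], [0.0, 0.0, 0.0, 1.0]]}
top {'mtx': [[624.312, 0.0, 317.419], [0.0, 624.312, 229.423], [0.0, 0.0, 1.0]], 'view': [[-0.008, -1.0, 0.017, 0.114], [0.992, -0.005, 0.126, -0.529], [-0.126, 0.018, 0.992, -1.536], [0.0, 0.0, 0.0, 1.0]]}
wrist {'mtx': [[412.289, 0.0, 322.566], [0.0, 412.289, 247.055], [0.0, 0.0, 1.0]], 'view': [[0.398, 0.917, -0.001, -0.623], [-0.881, 0.382, -0.278, 0.036], [-0.255, 0.112, 0.96, -0.378], [0.0, 0.0, 0.0, 1.0]]}
{'time_s': 0.15, 'q': array([ 1.15863547e+00,  3.53517099e-01,  1.63398142e+00, -1.86027656e-05,
        1.15519637e+00, -2.37462338e-03]), 'joint_velocities': array([-1.69833341e-04, -1.65972549e-03, -3.35021378e-03,  1.03384601e-03,
       -5.86851639e-04, -9.60089520e-05]), 'tau': array([ 1.35896039e-04, -6.05637288e+01, -3.42338598e+01,  3.03822810e-05,
        6.16533813e-03, -2.20431140e-07]), 'position': array([0.24885673, 0.57293293, 0.24970886]), 'ee_rot': array([ 2.03458800e-01,  9.79083353e-01, -5.41075862e-04, -1.05088010e-04]), 'contact_force': array([ 0.19276061, -0.11540669, -0.40379668]), 'torque': array([0.01999122, 0.02323995, 0.03813779]), 'grasp_force': 0.0, 'gripper_width': 0.0855203823032602} 0.019
```

View pics/top0.png

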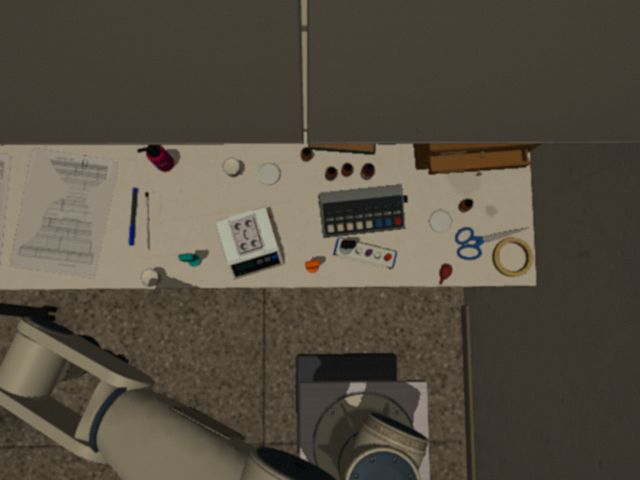

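View pics/side0.png

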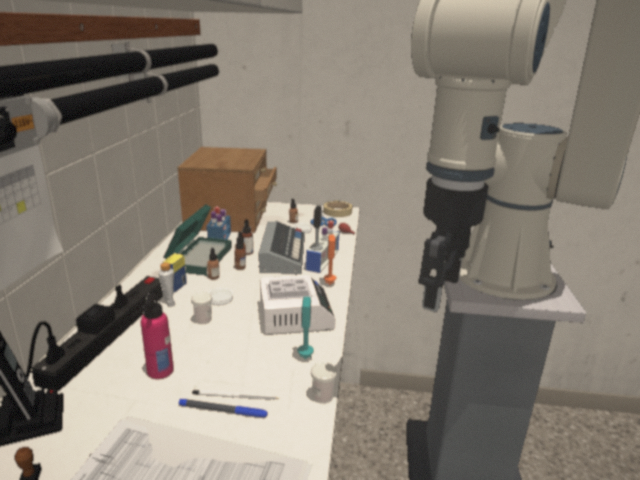

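The lifter could be confused with three things in the top picture. The black-gripped tool in the rack's left end is at (348,244), the turquoise one at (189,258) and the orange one at (312,266). The black one in the rack fits the description, so I'll check it in a close crop. The bath is at about (249,240), with its panel towards the robot.

```bash
python3 - <<'E'
from h import *
a=cv2.imread('pics/top0.png')
c1=cv2.resize(a[205:280,210:290],None,fx=5,fy=5,interpolation=cv2.INTER_CUBIC)
c2=cv2.resize(a[225:275,325:405],None,fx=5,fy=5,interpolation=cv2.INTER_CUBIC)
b=cv2.imread('pics/side0.png')
c3=cv2.resize(b[190:290,295:365],None,fx=4,fy=4,interpolation=cv2.INTER_CUBIC)
m=np.zeros((600,800,3),np.uint8); m[:375,:400]=c1; m[:250,400:]=c2
c3=cv2.resize(b[195:282,295:365],(280,348),interpolation=cv2.INTER_CUBIC); m[252:600,400:680]=c3
cv2.imwrite('pics/crop1.png',m)
E
```

```text
(no output)
```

View pics/crop1.png

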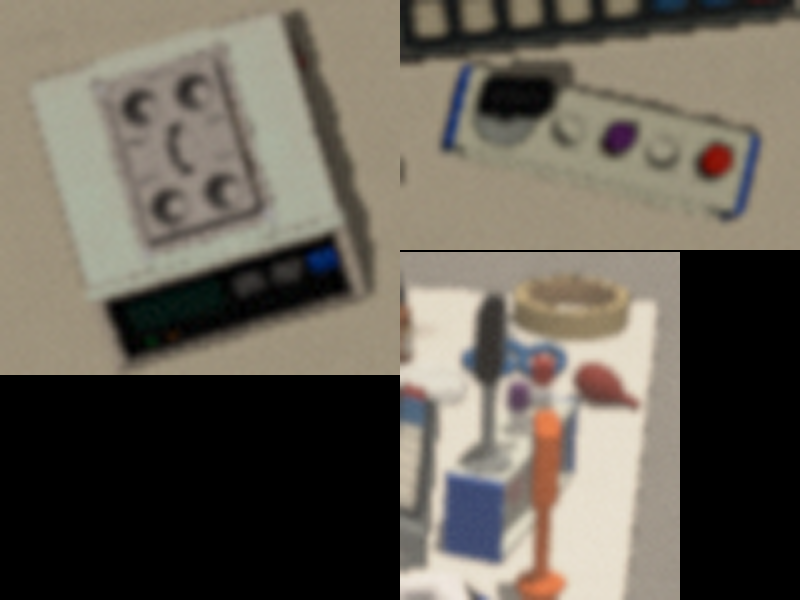

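The black lifter is confirmed: its collar is at about (346,248) and its grip top at about (348,244), standing in the rack's left end. The block's corners are clear in the bath crop.

```bash
python3 - <<'E'
from h import *
P=[(95,85),(222,47),(265,208),(150,245)]
Q=np.array([atz('top0',210+x/5-.4,205+y/5-.4,.079) for x,y in P]); print('block',Q.round(4).tolist(),Q.mean(0)); 
for i in range(4): d=Q[(i+1)%4]-Q[i]; print(np.hypot(*d[:2]).round(4),np.degrees(np.arctan2(d[1],d[0])).round(1))
P=[(465,65),(760,132),(738,215),(445,150)]
Q=np.array([atz('top0',325+(x-400)/5-.4,225+y/5-.4,.058) for x,y in P]); print('rack',Q.round(4).tolist(),Q.mean(0)); 
for i in range(4): d=Q[(i+1)%4]-Q[i]; print(np.hypot(*d[:2]).round(4),np.degrees(np.arctan2(d[1],d[0])).round(1))
d=Q[0]-Q[1]; d/=np.linalg.norm(d); print('lifter from rack',Q.mean(0)+.05*d)
print('collar',atz('top0',325+105/5-.4,225+118/5-.4,.062),'griptop',atz('top0',325+115/5-.4,225+97/5-.4,.168))
V=load('wrist0')[1]; s=state(); Rt=R.from_quat(s['ee_rot']).as_matrix()
print('cam in tool',Rt.T@(-V[:3,:3].T@V[:3,3]-s['position']),'\n',Rt.round(3),'\n',(V[:3,:3]@Rt).round(3))
E
```

```text
block [[0.5442, 0.3272, 0.079], [0.5626, 0.2656, 0.079], [0.4835, 0.2444, 0.079], [0.4658, 0.2999, 0.079]] [0.5140045  0.28427388 0.079     ]
0.0643 -73.4
0.0819 -165.0
0.0583 107.6
0.083 19.3
rack [[0.5058, 0.061, 0.058], [0.4717, -0.0841, 0.058], [0.4309, -0.0723, 0.058], [0.4638, 0.0714, 0.058]] [ 0.46805824 -0.00601451  0.058     ]
0.1491 -103.2
0.0425 163.9
0.1474 77.1
0.0433 -13.8
lifter from rack [0.47948301 0.04266274 0.058     ]
collar [0.4790423  0.04188074 0.062     ] griptop [0.47848368 0.0438748  0.168     ]
cam in tool [ 0.07038577 -0.00104612 -0.12223872] 
 [[-0.917  0.398 -0.   ]
 [ 0.398  0.917 -0.001]
 [-0.    -0.001 -1.   ]] 
 [[ 0.     1.     0.   ]
 [ 0.96  -0.     0.278]
 [ 0.278  0.    -0.96 ]]
```

send_rows([
  [[-2,-1.9,-0.4,0,0,0,8.5],[-3.6,-3.4,-0.4,0,0,0,8.5],[-3.8,-3.6,-0.4,0,0,3,8.5],[-3.6,-3.8,-0.4,0,0,3,8.5],[-3.4,-3.9,-0.4,0,0,3,8.5],[-3.2,-4.0,-0.4,0,0,3,8.5],[-3.0,-4.1,-0.4,0,0,3,8.5],[-2.8,-4.2,-0.4,0,0,3,8.5],[-2.6,-4.2,-0.4,0,0,3,8.5],[-2.4,-4.2,-0.4,0,0,3,8.5],[-2,-4,-0.4,0,0,3,8.5],[0,0,0,0,0,0,8.5]],
])

```text
time_s: 1.35
position: [0.2867, 0.07, 0.2936]
ee_rot: [0.429, 0.903, -0.001, 0.0]
contact_force: [0.9, 0.6, 0.7]
gripper_width: 0.0854
grasp_force: 0.0
```

```bash
cat >> h.py <<'E'
def where():
    s=state(); M=R.from_quat(s['ee_rot']).as_matrix(); print('t',round(s['time_s'],2),'p',s['position'].round(4),'yaw_y',np.degrees(np.arctan2(M[1,1],M[0,1])).round(2),'z',M[:,2].round(4),'F',s['contact_force'].round(1),'T',s['torque'].round(2),'w',round(s['gripper_width'],4),'gf',round(s['grasp_force'],1),'q',s['q'].round(2)); return s,M
def to(p,yaw=None):
    s,M=where(); d=M.T@(np.array(p)-s['position']); print('shift cm tool',(d*100).round(2))
    if yaw is not None:
        cy=np.degrees(np.arctan2(M[1,1],M[0,1])); t=-((yaw-cy+90)%180-90); print('rz deg',round(t,1))
E
python3 -c "
from h import *
to([.479,.043,.29],0)"
```

```text
t 1.35 p [0.2867 0.07   0.2936] yaw_y 39.14 z [ 1.0e-04 -1.3e-03 -1.0e+00] F [0.9 0.6 0.7] T [ 0.02  0.04 -0.04] w 0.0854 gf 0.0 q [ 0.24 -0.27  2.19 -0.    1.22 -0.45]
shift cm tool [-14.23  13.22   0.36]
rz deg 39.1
```

send_rows([
  [[-2.4,2.2,0,0,0,0,8.5],[-2.9,2.7,0,0,0,0,8.5],[-3.1,2.9,0,0,0,0,8.5],[-2.9,2.7,0,0,0,0,8.5],[-2.9,2.7,0,0,0,0,8.5],[0,0,0,0,0,7.8,8.5],[0,0,0,0,0,7.8,8.5],[0,0,0,0,0,7.8,8.5],[0,0,0,0,0,7.8,8.5],[0,0,0,0,0,7.8,8.5],[0,0,0,0,0,0,8.5],[0,0,0,0,0,0,8.5]],
])

```text
time_s: 2.55
position: [0.4808, 0.0485, 0.2933]
ee_rot: [0.702, 0.712, -0.0, -0.0]
contact_force: [0.0, 0.9, 0.1]
gripper_width: 0.0849
grasp_force: 0.0
```

```bash
python3 -c "
from h import *
to([.479,.043,.29],0)
im=snap('wrist','w1')
"
```

```text
t 2.55 p [0.4808 0.0485 0.2933] yaw_y 0.78 z [-3.e-04  1.e-04 -1.e+00] F [0.  0.9 0.1] T [-0.01  0.05 -0.01] w 0.0849 gf 0.0 q [0.1  0.09 1.88 0.   1.18 0.08]
shift cm tool [-0.55 -0.19  0.33]
rz deg 0.8
```

View pics/w1.png

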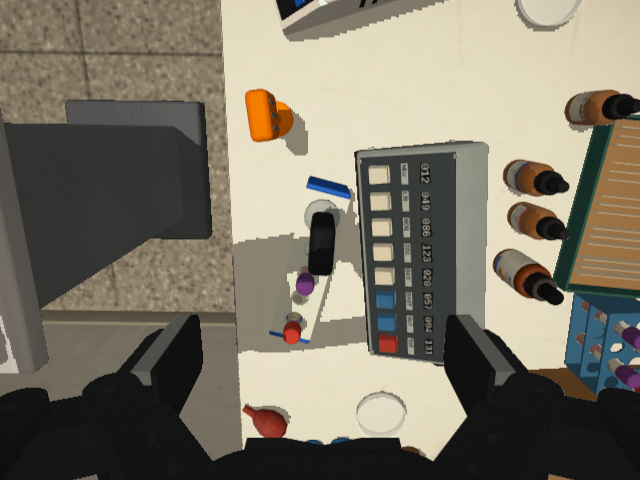

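The wrist view shows the black lifter grip at about (321,243), wide along world y. The tubes are at (305,283) and (292,331), and the orange decoy is at (262,115). Next I'll enlarge the grip to read its yaw.

```bash
python3 - <<'E'
from h import *
a=cv2.imread('pics/w1.png')[185:295,270:370].astype(float)
a=np.clip(255*(a/255)**.5,0,255).astype(np.uint8)
c=cv2.resize(a,None,fx=5.4,fy=5.4,interpolation=cv2.INTER_CUBIC)
cv2.imwrite('pics/c2.png',c)
E
```

```text
(no output)
```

View pics/c2.png

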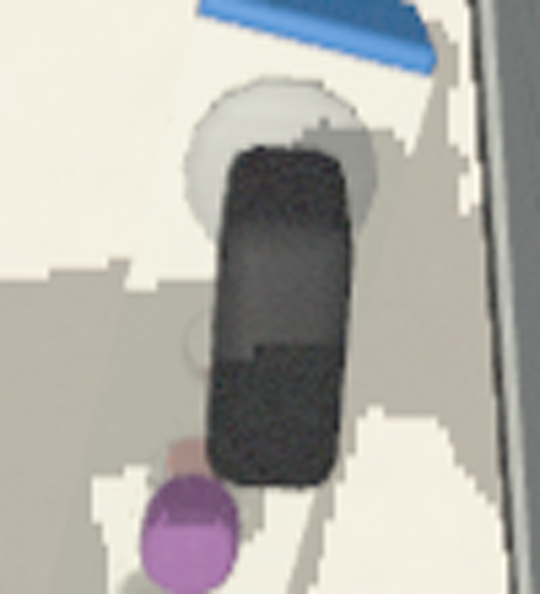

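```bash
python3 - <<'E'
from h import *
f=lambda x,y,z:atz('w1',270+x/5.4-.4,185+y/5.4-.4,z)
z=.168
A=[f(218,260,z),f(208,455,z),f(350,260,z),f(338,455,z),f(275,487,z)]
print(np.round(A,4))
for i,j in((1,0),(3,2)):
    d=A[i]-A[j]; print(np.degrees(np.arctan2(d[1],d[0])))
# vertical-parallax check: predicted box for hypotheses
for yaw in (-4,-2,0,2):
  for c in ((.479,.043),):
    M=R.from_euler('z',yaw,degrees=True).as_matrix()
    print(yaw,[((proj('w1',np.array([*c,0])+M@[sx*.008,sy*.017,zz])-[270-.4,185-.4])*5.4).round(0).tolist() for zz in(.168,) for sx,sy in((-1,1),(1,1),(1,-1),(-1,-1))])
# collar circle centre
print('collar', ((np.array([proj('w1',[.479+.016*np.cos(t),.043+.016*np.sin(t),.063]) for t in(0,np.pi/2,np.pi,-np.pi/2)])-[269.6,184.6])*5.4).round(0).tolist())
E
```

```text
[[0.4728 0.0555 0.168 ]
 [0.4717 0.0318 0.168 ]
 [0.4879 0.0557 0.168 ]
 [0.487  0.032  0.168 ]
 [0.4796 0.0279 0.168 ]]
-92.54521186875058
-92.17138561200157
-4 [[213.0, 217.0], [353.0, 228.0], [327.0, 507.0], [192.0, 496.0]]
-2 [[208.0, 219.0], [348.0, 226.0], [332.0, 505.0], [197.0, 499.0]]
0 [[203.0, 221.0], [343.0, 223.0], [337.0, 503.0], [202.0, 501.0]]
2 [[198.0, 224.0], [338.0, 221.0], [342.0, 501.0], [207.0, 504.0]]
collar [[374.0, 177.0], [277.0, 78.0], [176.0, 175.0], [274.0, 272.0]]
```

```bash
python3 - <<'E'
from h import *
def tri(l):
    A=[];b=[]
    for f,u,v in l:
        c,d=ray(f,u,v); d/=np.linalg.norm(d); P=np.eye(3)-np.outer(d,d); A.append(P); b.append(P@c)
    x=np.linalg.solve(sum(A),sum(b)); return x.round(3),[ (proj(f,x)-[u,v]).round(1).tolist() for f,u,v in l]
print('front-left',tri([('w1',357,152),('top0',322,235)]))
print('back-left',tri([('w1',486,143),('top0',319,193)]))
print('keys front: front-right',tri([('w1',371,355),('top0',409,228)]))
E
```

```text
front-left (array([0.504, 0.102, 0.127]), [[0.7, 0.9], [-0.2, 0.2]])
back-left (array([0.618, 0.107, 0.056]), [[-0.1, 0.9], [-0.3, -0.0]])
keys front: front-right (array([ 0.536, -0.125,  0.007]), [[-0.8, -0.0], [-0.0, -0.4]])
```

```bash
python3 - <<'E'
from h import *
for z in(0,.03,.06,.09,.12): print(z,[proj('side0',[x,.102,z]).round(0).tolist() for x in(.505,.535,.6)], 'finger', proj('w1',[.521,.0445,z]).round(0))
a=cv2.imread('pics/side0.png')[205:285,245:345]
cv2.imwrite('pics/c3.png',cv2.resize(a,None,fx=6,fy=6,interpolation=cv2.INTER_CUBIC))
E
```

```text
0 [[303.0, 278.0], [291.0, 277.0], [266.0, 275.0]] finger [362. 203.]
0.03 [[303.0, 267.0], [291.0, 266.0], [266.0, 264.0]] finger [365. 209.]
0.06 [[303.0, 256.0], [291.0, 255.0], [265.0, 253.0]] finger [368. 215.]
0.09 [[304.0, 245.0], [291.0, 244.0], [265.0, 242.0]] finger [372. 223.]
0.12 [[304.0, 234.0], [291.0, 233.0], [265.0, 231.0]] finger [377. 232.]
```

View pics/c3.png

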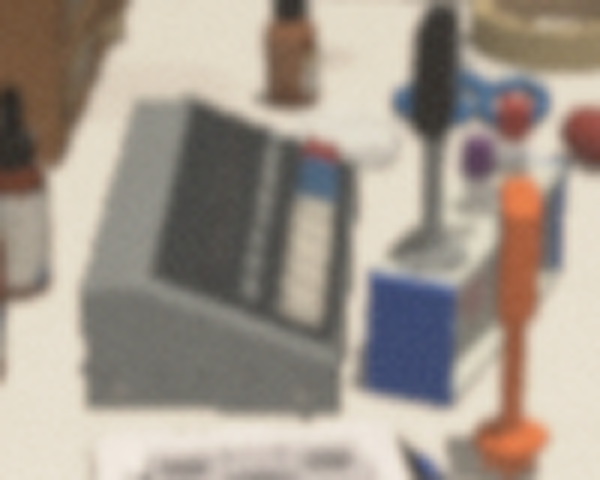

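The device's near face is about 10 px tall, roughly 3 cm, and its back about 5.5 cm, so the fingers clear it at z ≥ 0.12. The lifter is at about (0.480, 0.0445), yaw about -2.3°.

send_rows([
  [[-0.4,-0.08,1.5,0,0,3.1,5],[0,0,2.5,0,0,0,5],[0,0,2.5,0,0,0,5],[0,0,2.5,0,0,0,5],[0,0,2.5,0,0,0,5],[0,0,2.0,0,0,0,5],[0,0,1.5,0,0,0,5],[0,0,0,0,0,0,5],[0,0,0,0,0,0,5]],
])

```text
time_s: 3.5
position: [0.4801, 0.0442, 0.1437]
ee_rot: [0.722, 0.692, -0.0, -0.0]
contact_force: [-0.2, 0.9, 0.7]
gripper_width: 0.0498
grasp_force: 0.0
```

```bash
python3 -c "
from h import *
to([.480,.0445,.143],-2.3)
im=snap('wrist','w2')
cv2.imwrite('pics/c4.png',cv2.resize(im[150:450,150:500,::-1],None,fx=1.7,fy=1.7))
"
```

```text
t 3.5 p [0.4801 0.0442 0.1437] yaw_y -2.49 z [-3.e-04 -0.e+00 -1.e+00] F [-0.2  0.9  0.7] T [-0.04 -0.01  0.05] w 0.0498 gf 0.0 q [0.09 0.27 2.03 0.   0.84 0.13]
shift cm tool [ 0.03 -0.01  0.07]
rz deg -0.2
```

View pics/c4.png

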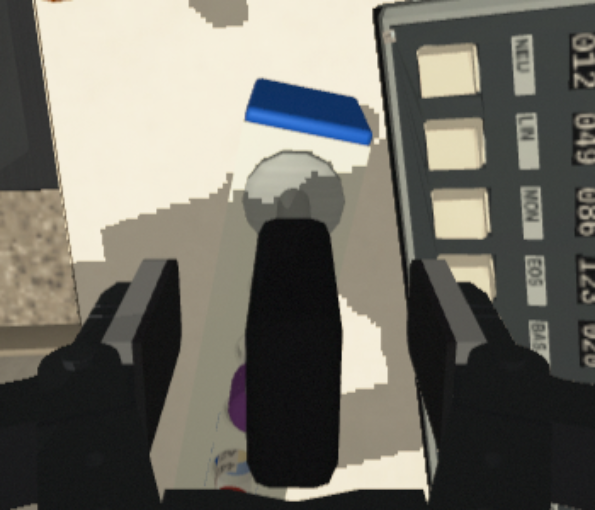

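The grip sits midway between the pads (180 and 408, grip 247–341) and is parallel to them. Now I'll close.

send_rows([
  [[0,0,0,0,0,0,1.0],[0,0,0,0,0,0,1.0],[0,0,0,0,0,0,1.0],[0,0,0,0,0,0,1.0],[0,0,0,0,0,0,1.0],[0,0,0,0,0,0,1.0]],
], grip_force=100)

```text
time_s: 4.15
position: [0.4805, 0.0442, 0.1444]
ee_rot: [0.723, 0.691, 0.001, 0.0]
contact_force: [-1.8, 0.2, 5.1]
gripper_width: 0.0151
grasp_force: 97.2
```

```bash
python3 -c "
from h import *
to([.480,.0445,.29],-2.3)
"
```

```text
t 4.15 p [0.4805 0.0442 0.1444] yaw_y -2.57 z [ 1.3e-03  2.0e-04 -1.0e+00] F [-1.8  0.2  5.1] T [0.06 0.23 0.07] w 0.0151 gf 97.2 q [0.09 0.27 2.03 0.   0.84 0.13]
shift cm tool [  0.03  -0.03 -14.56]
rz deg -0.3
```

send_rows([
  [[0,0,-0.8,0,0,0,1.0],[0,0,-2,0,0,0,1.0],[0,0,-3,0,0,0,1.0],[0,0,-3,0,0,0,1.0],[0,0,-3,0,0,0,1.0],[1,0,-1.8,0,0,0,1.0],[3,0.3,0,0,0,0,1.0],[4,0.4,0,0,0,0,1.0],[4,0.4,0,0,0,0,1.0],[4,0.4,0,0,0,0,1.0],[3,0.3,0,0,0,0,1.0],[1,0.2,0,0,0,0,1.0]],
])

```text
time_s: 5.35
position: [0.509, 0.2456, 0.2799]
ee_rot: [0.722, 0.692, 0.0, -0.0]
contact_force: [0.6, -0.7, -1.4]
gripper_width: 0.0149
grasp_force: 97.5
```

send_rows([
  [[0,0,0,0,0,-5,1.0],[0,0,0,0,0,-5,1.0],[0,0,0,0,0,-5,1.0],[0,0,0,0,0,-4.6,1.0],[0,0,0,0,0,0,1.0],[0,0,0,0,0,0,1.0],[0,0,0,0,0,0,1.0]],
])

```text
time_s: 6.05
position: [0.509, 0.2426, 0.2796]
ee_rot: [0.595, 0.803, -0.0, 0.0]
contact_force: [0.9, 1.0, -1.8]
gripper_width: 0.0148
grasp_force: 97.5
```

```bash
python3 -c "
from h import *
to([.514,.284,.27],17)
im=snap('wrist','w3')
"
```

```text
t 6.05 p [0.509  0.2426 0.2796] yaw_y 16.9 z [-1.e-04 -1.e-04 -1.e+00] F [ 0.9  1.  -1.8] T [ 0.04 -0.02  0.01] w 0.0148 gf 97.5 q [ 0.44  0.23  1.73 -0.    1.18  0.15]
shift cm tool [3.81 1.69 0.96]
rz deg -0.1
```

View pics/w3.png

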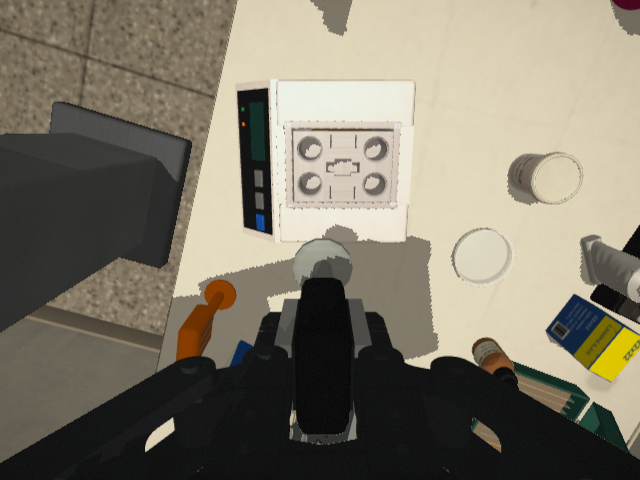

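The slot is at about (343,168), with the tube wells at (310,147), (376,148), (311,183) and (374,184). The collar is at about (323,260). I'll enlarge the slot and collar.

```bash
python3 - <<'E'
from h import *
a=cv2.imread('pics/w3.png'); m=np.zeros((600,750,3),np.uint8)
f=lambda c:cv2.resize(c,None,fx=5,fy=5,interpolation=cv2.INTER_CUBIC)
m[:460,:650]=f(a[120:212,283:413]); m[465:600,:375]=f(a[235:262,285:360]); cv2.imwrite('pics/c5.png',m)
c=(.514,.284)
M=R.from_euler('z',17,degrees=True).as_matrix()
for n,l,z in(('block',[(-.038,.027),(.038,.027),(.038,-.027),(-.038,-.027),(0,0),(-.013,0),(.013,0)],.079),('slotbot',[(0,0)],.073)):
    print(n,[((proj('w3',np.array([*c,0])+M@[x,y,z])-[283-.4,120-.4])*5).round(0).tolist() for x,y in l])
s=state(); p=s['position']; 
print('collar',[((proj('w3',p+[.016*np.cos(t),.016*np.sin(t),-.085+dz])-[285-.4,235-.4])*5+[0,465]).round(0).tolist() for dz in(0,.005) for t in np.radians([17,107,197])])
E
```

```text
block [[63.0, 72.0], [566.0, 71.0], [549.0, 424.0], [69.0, 425.0], [312.0, 252.0], [228.0, 252.0], [396.0, 252.0]]
slotbot [[310.0, 248.0]]
collar [[346.0, 613.0], [195.0, 467.0], [44.0, 614.0], [349.0, 629.0], [195.0, 480.0], [41.0, 629.0]]
```

View pics/c5.png

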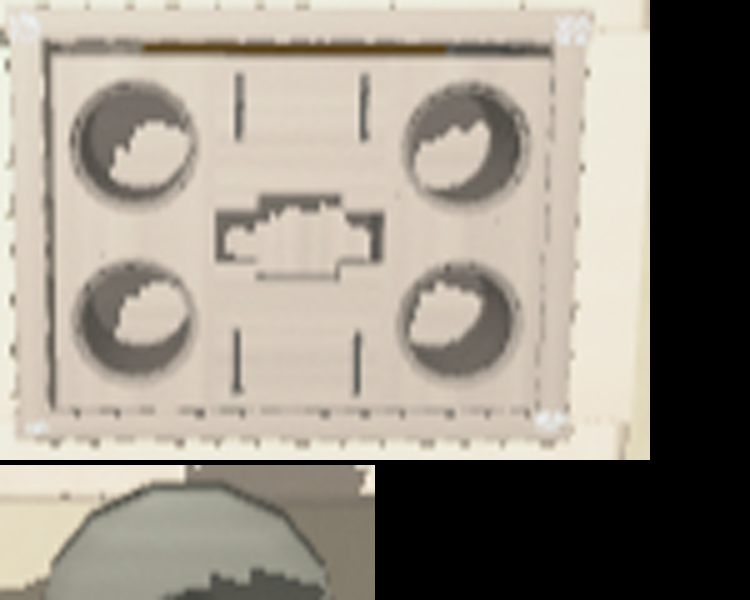

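```bash
python3 - <<'E'
from h import *
from scipy.optimize import least_squares
p=np.array([.509,.2426,.2796])
slot=np.mean([atz('w3',283-.4+x/5,120-.4+y/5,.079) for x,y in((216,237),(383,236.5),(300,195),(299,278))],0)
C=np.array([atz('w3',285-.4+x/5,235-.4+(y-465)/5,p[2]-.08) for x,y in((52,565),(90,520),(150,486),(220,485),(290,522),(325,570))])
r=least_squares(lambda c:np.hypot(*(C[:,:2]-c).T)-.016,p[:2]); r2=least_squares(lambda c:np.hypot(*(C[:,:2]-c[:2]).T)-c[2],[*p[:2],.016])
print('slot',slot,'collar-tcp',r.x-p[:2],r.fun.round(4),r2.x)
P=np.array([atz('w3',283-.4+x/5,120-.4+y/5,.079) for x,y in((50,55),(553,53),(538,412),(55,412))])
print(P.mean(0)); 
for i in range(4): d=P[(i+1)%4]-P[i]; print(np.hypot(*d[:2]).round(4),np.degrees(np.arctan2(d[1],d[0])).round(2))
t=p[:2]+slot[:2]-r.x; print('target tcp',t); to([*t,.27],17)
E
```

```text
slot [0.51148934 0.28569386 0.079     ] collar-tcp [-0.00058438 -0.00055558] [-0.0002 -0.0002  0.0003  0.0002 -0.0001 -0.0003] [0.5081746  0.24290279 0.01530122]
[0.5114298  0.28559236 0.079     ]
0.0758 17.13
0.0546 -72.84
0.0764 -163.09
0.0543 106.59
target tcp [0.51207372 0.28624944]
t 6.1 p [0.509  0.2427 0.2796] yaw_y 16.93 z [ 0.e+00 -1.e-04 -1.e+00] F [-0.3  0.7 -1.3] T [ 0.03 -0.03 -0.02] w 0.0151 gf 97.5 q [ 0.44  0.23  1.73 -0.    1.18  0.15]
shift cm tool [4.08 1.56 0.96]
rz deg -0.1
```

send_rows([
  [[1.0,0.4,0,0,0,0,1.0],[1.5,0.6,0,0,0,0,1.0],[1.58,0.56,1,0,0,0,1.0],[0,0,2,0,0,0,1.0],[0,0,2.5,0,0,0,1.0],[0,0,2,0,0,0,1.0],[0,0,1.2,0,0,0,1.0],[0,0,0,0,0,0,1.0],[0,0,0,0,0,0,1.0],[0,0,0,0,0,0,1.0]],
])

```text
time_s: 7.1
position: [0.5126, 0.2872, 0.1936]
ee_rot: [0.595, 0.804, 0.001, 0.0]
contact_force: [0.2, 0.1, -1.3]
gripper_width: 0.0149
grasp_force: 97.6
```

```bash
python3 - <<'E'
from h import *
to([.5121,.2862,.1654],17)
snap('wrist','w4'); snap('top','t4'); snap('side','s4')
a=cv2.imread('pics/w4.png'); print([proj('w4',[.5115,.2857,z]).round(0).tolist() for z in(.079,.1)])
E
```

```text
t 7.1 p [0.5126 0.2872 0.1936] yaw_y 17.02 z [ 1.5e-03  9.0e-04 -1.0e+00] F [ 0.2  0.1 -1.3] T [ 0.01 -0.01  0.02] w 0.0149 gf 97.6 q [0.51 0.35 1.77 0.   1.02 0.21]
shift cm tool [-0.08 -0.08  2.82]
rz deg 0.0
[[321.0, 251.0], [320.0, 261.0]]
```

send_rows([
  [[-0.1,-0.1,0,0,0,0,1.0],[0,0,0.4,0,0,0,1.0],[0,0,0.4,0,0,0,1.0],[0,0,0.4,0,0,0,1.0],[0,0,0.4,0,0,0,1.0],[0,0,0,0,0,0,1.0],[0,0,0,0,0,0,1.0]],
])

```text
time_s: 7.95
position: [0.5111, 0.2854, 0.1763]
ee_rot: [0.595, 0.804, -0.0, -0.0]
contact_force: [-0.5, 1.4, -2.8]
gripper_width: 0.0148
grasp_force: 97.5
```

```bash
python3 - <<'E'
from h import *
to([.5121,.2862,.1654],17)
E
```

```text
t 7.95 p [0.5111 0.2854 0.1763] yaw_y 17.02 z [-6.e-04 -1.e-04 -1.e+00] F [-0.5  1.4 -2.8] T [ 0.26  0.14 -0.02] w 0.0148 gf 97.5 q [0.51 0.37 1.79 0.   0.98 0.21]
shift cm tool [0.05 0.12 1.09]
rz deg 0.0
```

send_rows([
  [[0.03,0.07,0.3,0,0,0,1.0],[0,0,0.3,0,0,0,1.0],[0,0,0.25,0,0,0,1.0],[0,0,0.1,0,0,0,1.0],[0,0,0,0,0,0,1.0],[0,0,0,0,0,0,1.0]],
])

```text
time_s: 8.55
position: [0.5119, 0.2858, 0.167]
ee_rot: [0.595, 0.804, -0.0, 0.0]
contact_force: [-0.1, 0.4, -1.1]
gripper_width: 0.0149
grasp_force: 97.5
```

```bash
python3 - <<'E'
from h import *
to([.5121,.2862,.1654],17)
E
```

```text
t 8.55 p [0.5119 0.2858 0.167 ] yaw_y 17.02 z [-0.e+00 -1.e-04 -1.e+00] F [-0.1  0.4 -1.1] T [-0.02  0.03  0.  ] w 0.0149 gf 97.5 q [ 0.51  0.39  1.79 -0.    0.96  0.21]
shift cm tool [0.04 0.03 0.16]
rz deg 0.0
```

Pin and rod have passed the slot without force. I'll ease down until the collar makes contact.

send_rows([
  [[0,0,0.08,0,0,0,1.0],[0,0,0.08,0,0,0,1.0],[0,0,0.05,0,0,0,1.0],[0,0,0,0,0,0,1.0],[0,0,0,0,0,0,1.0]],
])

```text
time_s: 9.05
position: [0.512, 0.2859, 0.1655]
ee_rot: [0.595, 0.804, 0.0, 0.0]
contact_force: [-1.3, -1.6, 5.5]
gripper_width: 0.0146
grasp_force: 98.5
```

```bash
python3 - <<'E'
from h import *
to([.5121,.2862,.1654],17)
E
```

```text
t 9.05 p [0.512  0.2859 0.1655] yaw_y 17.03 z [ 4.e-04  1.e-04 -1.e+00] F [-1.3 -1.6  5.5] T [-0.28  0.43  0.05] w 0.0146 gf 98.5 q [ 0.51  0.39  1.79 -0.    0.96  0.21]
shift cm tool [0.03 0.02 0.01]
rz deg 0.0
```

send_rows([
  [[0,0,-0.04,0,0,-4,1.0],[0,0,0,0,0,-8,1.0],[0,0,0,0,0,-8,1.0],[0,0,0,0,0,-8,1.0],[0,0,0,0,0,-8,1.0],[0,0,0,0,0,-8,1.0],[0,0,0,0,0,-8,1.0],[0,0,0,0,0,-8,1.0],[0,0,0,0,0,-8,1.0],[0,0,0,0,0,-8,1.0],[0,0,0,0,0,-8,1.0],[0,0,0,0,0,-6,1.0]],
])

```text
time_s: 10.25
position: [0.5123, 0.2861, 0.1655]
ee_rot: [-0.151, 0.989, 0.0, 0.001]
contact_force: [0.1, 0.5, 1.2]
gripper_width: 0.015
grasp_force: 97.8
```

send_rows([
  [[0,0,0,0,0,0,1.0],[0,0,0,0,0,0,1.0]],
])

```text
time_s: 10.45
position: [0.5122, 0.286, 0.1655]
ee_rot: [-0.146, 0.989, 0.0, 0.0]
contact_force: [1.2, 1.5, 1.1]
gripper_width: 0.015
grasp_force: 97.9
```

```bash
python3 - <<'E'
from h import *
s,M=where(); print(M.round(4))
E
```

```text
t 10.45 p [0.5122 0.286  0.1655] yaw_y 106.84 z [ 8.e-04  5.e-04 -1.e+00] F [1.2 1.5 1.1] T [ 0.17 -0.13  0.07] w 0.015 gf 97.9 q [ 0.51  0.39  1.79  0.    0.96 -1.36]
[[-9.571e-01 -2.896e-01  8.000e-04]
 [-2.896e-01  9.571e-01  5.000e-04]
 [-9.000e-04  2.000e-04 -1.000e+00]]
```

The lifter has turned 89.8° and is hooked. Now I'll take up the play gently and feel for tension.

send_rows([
  [[0,0,-0.1,0,0,0,1.0],[0,0,-0.1,0,0,0,1.0],[0,0,0,0,0,0,1.0],[0,0,0,0,0,0,1.0]],
])

```text
time_s: 10.85
position: [0.5115, 0.2856, 0.167]
ee_rot: [-0.148, 0.989, -0.0, -0.0]
contact_force: [0.5, -0.8, -2.9]
gripper_width: 0.0148
grasp_force: 97.6
```

```bash
cat >> h.py <<'E'
def rep():
    s=state(); M=R.from_quat(s['ee_rot']).as_matrix(); y=np.radians(17); B=np.array([[np.cos(y),np.sin(y),0],[-np.sin(y),np.cos(y),0],[0,0,1]])
    print('t',round(s['time_s'],2),'dp mm(block axes)',(B@(s['position']-[.5121,.2860,.1655])*1e3).round(1),'lean left mrad',round(1e3*(B@-M[:,2])[1],1),'fwd',round(1e3*(B@-M[:,2])[0],1),'F',(B@s['contact_force']).round(1),'T',(B@s['torque']).round(2),'gf',round(s['grasp_force'],1),'w',round(s['gripper_width'],4))
E
python3 -c "
from h import *
rep()"
```

```text
t 10.85 dp mm(block axes) [-0.7 -0.2  1.5] lean left mrad 0.3 fwd 0.9 F [ 0.3 -0.9 -2.9] T [-0.03  0.07 -0.01] gf 97.6 w 0.0148
```

send_rows([
  [[0,0,-0.06,0,0,0,1.0],[0,0,-0.06,0,0,0,1.0],[0,0,0,0,0,0,1.0],[0,0,0,0,0,0,1.0]],
])

```text
time_s: 11.25
position: [0.5113, 0.2854, 0.1674]
ee_rot: [-0.148, 0.989, -0.0, -0.001]
contact_force: [2.0, 0.7, -20.6]
gripper_width: 0.0148
grasp_force: 97.6
```

```bash
python3 -c "
from h import *
rep()"
```

```text
t 11.25 dp mm(block axes) [-1.  -0.3  1.9] lean left mrad 0.4 fwd 1.8 F [  2.1   0.1 -20.6] T [ 0.14 -0.59  0.05] gf 97.6 w 0.0148
```

It's hooked: 19 N of tension holds. Tipping left now, watching the forces.

send_rows([
  [[0,0.26,0,1.5,0,0,1.0],[0,0.26,0,1.5,0,0,1.0],[0,0.27,0,1.5,0,0,1.0],[0,0.28,0,1.5,0,0,1.0],[0,0,0,0,0,0,1.0],[0,0,0,0,0,0,1.0]],
])

```text
time_s: 11.85
position: [0.5081, 0.2954, 0.1665]
ee_rot: [-0.148, 0.988, -0.052, 0.007]
contact_force: [4.1, -2.2, -26.1]
gripper_width: 0.0146
grasp_force: 97.8
```

```bash
python3 -c "
from h import *
rep()"
```

```text
t 11.85 dp mm(block axes) [-1.1 10.2  1. ] lean left mrad 105.3 fwd 2.2 F [  3.3  -3.3 -26.1] T [ 0.26 -0.81  0.11] gf 97.8 w 0.0146
```

send_rows([
  [[0,0.28,0,1.4,0,0,1.0],[0,0.28,0,1.4,0,0,1.0],[0,0.28,0,1.4,0,0,1.0],[0,0,0,0,0,0,1.0],[0,0,0,0,0,0,1.0]],
])

```text
time_s: 12.35
position: [0.5059, 0.3037, 0.167]
ee_rot: [-0.148, 0.985, -0.089, 0.013]
contact_force: [1.7, -4.8, -14.8]
gripper_width: 0.0153
grasp_force: 99.8
```

```bash
python3 -c "
from h import *
rep()"
```

```text
t 12.35 dp mm(block axes) [-0.7 18.7  1.5] lean left mrad 178.7 fwd 1.0 F [  0.2  -5.  -14.8] T [-0.07  0.01 -0.02] gf 99.8 w 0.0153
```

send_rows([
  [[0,-0.23,-0.02,-1.5,0,0,1.0],[0,-0.23,-0.02,-1.5,0,0,1.0],[0,-0.23,-0.02,-1.5,0,0,1.0],[0,-0.23,-0.02,-1.5,0,0,1.0],[0,-0.24,-0.02,-1.5,0,0,1.0],[0,-0.29,-0.02,-1.5,0,0,1.0],[0,-0.29,-0.02,-1.5,0,0,1.0],[0,-0.29,-0.02,-1.5,0,0,1.0],[0,-0.29,-0.02,-1.5,0,0,1.0],[0,0,0,0,0,0,1.0]],
])

```text
time_s: 13.35
position: [0.5124, 0.2814, 0.1692]
ee_rot: [-0.148, 0.989, 0.028, -0.005]
contact_force: [2.6, 2.0, -25.3]
gripper_width: 0.0145
grasp_force: 98.5
```

```bash
python3 -c "
from h import *
rep()"
```

```text
t 13.35 dp mm(block axes) [-1.  -4.5  3.7] lean left mrad -57.4 fwd 2.0 F [  3.    1.2 -25.3] T [-0.27 -0.58 -0.02] gf 98.5 w 0.0145
```

send_rows([
  [[0,-0.28,-0.02,-1.4,0,0,1.0],[0,-0.28,-0.02,-1.4,0,0,1.0],[0,-0.28,-0.02,-1.4,0,0,1.0],[0,-0.28,-0.02,-1.4,0,0,1.0],[0,-0.28,-0.02,-1.4,0,0,1.0],[0,0,0,0,0,0,1.0],[0,0,0,0,0,0,1.0]],
])

```text
time_s: 14.05
position: [0.5166, 0.2688, 0.1697]
ee_rot: [-0.148, 0.985, 0.088, -0.014]
contact_force: [-1.2, 2.9, -18.0]
gripper_width: 0.0147
grasp_force: 99.9
```

```bash
python3 -c "
from h import *
rep()
snap('side','s5')"
```

```text
t 14.05 dp mm(block axes) [ -0.7 -17.8   4.2] lean left mrad -177.9 fwd 1.3 F [ -0.3   3.1 -18. ] T [-0.78  0.11  0.02] gf 99.9 w 0.0147
```

```bash
python3 -c "
from h import *
snap('wrist','wR1')"
```

send_rows([
  [[0,0.23,-0.02,1.5,0,0,1.0],[0,0.23,-0.02,1.5,0,0,1.0],[0,0.23,-0.02,1.5,0,0,1.0],[0,0.23,-0.02,1.5,0,0,1.0],[0,0.24,-0.02,1.5,0,0,1.0],[0,0.29,-0.02,1.5,0,0,1.0],[0,0.29,-0.02,1.5,0,0,1.0],[0,0.29,-0.02,1.5,0,0,1.0],[0,0.29,-0.02,1.5,0,0,1.0],[0,0,0,0,0,0,1.0]],
])

```text
time_s: 15.15
position: [0.5094, 0.2909, 0.1716]
ee_rot: [-0.148, 0.989, -0.029, 0.003]
contact_force: [3.0, -2.0, -28.9]
gripper_width: 0.0147
grasp_force: 98.8
```

```bash
python3 -c "
from h import *
rep()"
```

```text
t 15.15 dp mm(block axes) [-1.1  5.5  6.1] lean left mrad 57.4 fwd 2.0 F [  2.3  -2.8 -28.9] T [ 0.08 -0.48  0.01] gf 98.8 w 0.0147
```

send_rows([
  [[0,0.28,-0.02,1.4,0,0,1.0],[0,0.28,-0.02,1.4,0,0,1.0],[0,0.28,-0.02,1.4,0,0,1.0],[0,0.28,-0.02,1.4,0,0,1.0],[0,0.28,-0.02,1.4,0,0,1.0],[0,0,0,0,0,0,1.0],[0,0,0,0,0,0,1.0]],
])

```text
time_s: 15.85
position: [0.5057, 0.3037, 0.1717]
ee_rot: [-0.147, 0.985, -0.088, 0.012]
contact_force: [2.9, -5.0, -22.9]
gripper_width: 0.0147
grasp_force: 99.4
```

```bash
python3 -c "
from h import *
rep()
snap('wrist','wL2')
a=cv2.imread('pics/wR1.png'); b=cv2.imread('pics/wL2.png'); s=cv2.resize(cv2.imread('pics/s5.png')[250:370,230:400],None,fx=2.35,fy=2.35,interpolation=cv2.INTER_CUBIC)
m=np.zeros((600,800,3),np.uint8); m[:300,:400]=cv2.resize(a,(400,300)); m[:300,400:]=cv2.resize(b,(400,300)); m[305:305+s.shape[0],:s.shape[1]]=s
cv2.imwrite('pics/m6.png',m)
"
```

```text
t 15.85 dp mm(block axes) [-1.  18.8  6.2] lean left mrad 177.7 fwd 1.6 F [  1.3  -5.6 -22.9] T [ 0.49 -0.2   0.07] gf 99.4 w 0.0147
```

View pics/m6.png

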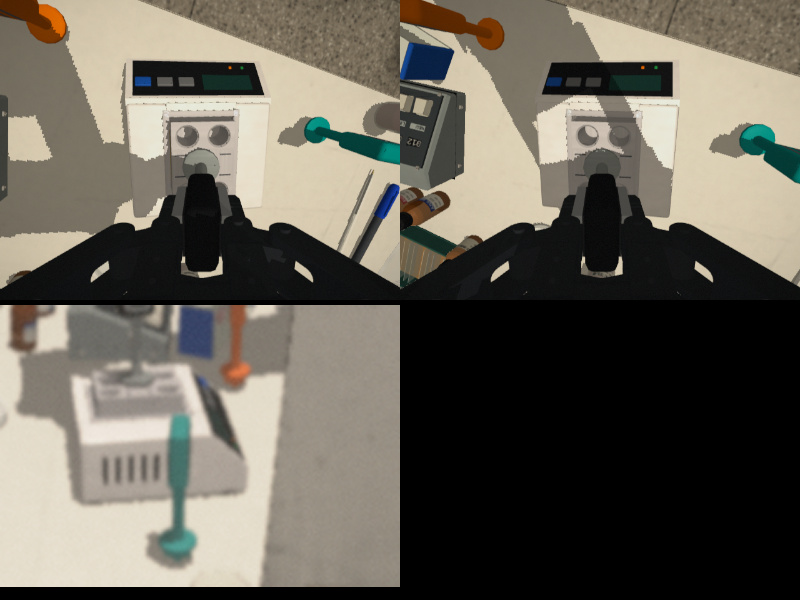

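In both wrist frames (right tip on the left, left tip on the right) the lifter stands square in the jaws, and the block leans with it relative to the bath. The bath hasn't moved. I'll carry on rocking to the right.

send_rows([
  [[0,-0.23,-0.02,-1.5,0,0,1.0],[0,-0.23,-0.02,-1.5,0,0,1.0],[0,-0.23,-0.02,-1.5,0,0,1.0],[0,-0.23,-0.02,-1.5,0,0,1.0],[0,-0.24,-0.02,-1.5,0,0,1.0],[0,-0.29,-0.02,-1.5,0,0,1.0],[0,-0.29,-0.02,-1.5,0,0,1.0],[0,-0.29,-0.02,-1.5,0,0,1.0],[0,-0.29,-0.02,-1.5,0,0,1.0]],
])

```text
time_s: 16.8
position: [0.5121, 0.2814, 0.1741]
ee_rot: [-0.148, 0.989, 0.029, -0.005]
contact_force: [1.9, 2.5, -34.9]
gripper_width: 0.0148
grasp_force: 98.2
```

send_rows([
  [[0,-0.28,-0.02,-1.4,0,0,1.0],[0,-0.28,-0.02,-1.4,0,0,1.0],[0,-0.28,-0.02,-1.4,0,0,1.0],[0,-0.28,-0.02,-1.4,0,0,1.0],[0,-0.28,-0.02,-1.4,0,0,1.0],[0,0,0,0,0,0,1.0],[0,0,0,0,0,0,1.0]],
])

```text
time_s: 17.5
position: [0.5164, 0.2682, 0.1746]
ee_rot: [-0.147, 0.985, 0.088, -0.014]
contact_force: [0.2, 2.1, -27.2]
gripper_width: 0.0149
grasp_force: 99.2
```

```bash
python3 -c "
from h import *
rep()"
```

```text
t 17.5 dp mm(block axes) [ -1.1 -18.3   9.1] lean left mrad -177.8 fwd 1.8 F [  0.8   1.9 -27.2] T [-1.03 -0.18 -0.05] gf 99.2 w 0.0149
```

send_rows([
  [[0,0.23,0.01,1.5,0,0,1.0],[0,0.23,0,1.5,0,0,1.0],[0,0.23,0,1.5,0,0,1.0],[0,0.23,0,1.5,0,0,1.0],[0,0.24,-0.01,1.5,0,0,1.0],[0,0.29,-0.02,1.5,0,0,1.0],[0,0.29,-0.02,1.5,0,0,1.0],[0,0.29,-0.02,1.5,0,0,1.0],[0,0.29,-0.02,1.5,0,0,1.0]],
])

```text
time_s: 18.4
position: [0.5094, 0.2903, 0.1761]
ee_rot: [-0.148, 0.989, -0.029, 0.003]
contact_force: [3.5, -1.6, -36.5]
gripper_width: 0.0151
grasp_force: 98.0
```

send_rows([
  [[0,0.28,-0.02,1.4,0,0,1.0],[0,0.28,-0.02,1.4,0,0,1.0],[0,0.28,-0.02,1.4,0,0,1.0],[0,0.28,-0.02,1.4,0,0,1.0],[0,0.28,-0.02,1.4,0,0,1.0],[0,0,0,0,0,0,1.0],[0,0,0,0,0,0,1.0]],
])

```text
time_s: 19.1
position: [0.5074, 0.3056, 0.1793]
ee_rot: [-0.148, 0.985, -0.087, 0.015]
contact_force: [-0.6, 2.0, -6.2]
gripper_width: 0.0149
grasp_force: 102.5
```

```bash
python3 -c "
from h import *
rep()"
```

```text
t 19.1 dp mm(block axes) [ 1.2 20.1 13.8] lean left mrad 175.1 fwd -3.9 F [ 0.   2.1 -6.2] T [ 0.62 -0.09  0.04] gf 102.5 w 0.0149
```

The load has dropped to 6 N, about the weight of lifter plus block, so the block is at or past the crests. I'll go back through upright and check.

send_rows([
  [[0,-0.24,-0.02,-1.4,0,0,1.0],[0,-0.26,-0.02,-1.4,0,0,1.0],[0,-0.28,-0.02,-1.4,0,0,1.0],[0,-0.29,-0.02,-1.4,0,0,1.0],[0,-0.3,-0.02,-1.4,0,0,1.0],[0,-0.3,-0.02,-1.4,0,0,1.0],[0,-0.3,-0.02,-1.4,0,0,1.0],[0,0,0,0,0,0,1.0],[0,0,0,0,0,0,1.0]],
])

```text
time_s: 20.0
position: [0.5131, 0.2857, 0.1821]
ee_rot: [-0.147, 0.989, -0.003, 0.002]
contact_force: [0.7, 4.6, 0.2]
gripper_width: 0.015
grasp_force: 103.3
```

```bash
python3 -c "
from h import *
rep()"
```

```text
t 20.0 dp mm(block axes) [ 0.9 -0.6 16.6] lean left mrad 5.8 fwd -3.0 F [2.1 4.2 0.2] T [ 0.82 -0.41  0.04] gf 103.3 w 0.015
```

send_rows([
  [[0,0,-0.08,0,0,0,1.0],[0,0,-0.08,0,0,0,1.0],[0,0,-0.08,0,0,0,1.0],[0,0,0,0,0,0,1.0],[0,0,0,0,0,0,1.0]],
])

```text
time_s: 20.5
position: [0.5118, 0.2855, 0.1831]
ee_rot: [-0.148, 0.989, -0.004, 0.0]
contact_force: [0.3, 2.2, -2.8]
gripper_width: 0.0147
grasp_force: 102.7
```

```bash
python3 -c "
from h import *
rep()
snap('side','s8');snap('wrist','w8')"
```

```text
t 20.5 dp mm(block axes) [-0.4 -0.4 17.6] lean left mrad 7.2 fwd 0.4 F [ 0.9  2.  -2.8] T [ 0.31 -0.42  0.02] gf 102.7 w 0.0147
```

send_rows([
  [[0,0,-0.08,0,0,0,1.0],[0,0,-0.08,0,0,0,1.0],[0,0,-0.08,0,0,0,1.0],[0,0,0,0,0,0,1.0],[0,0,0,0,0,0,1.0]],
])

```text
time_s: 21.1
position: [0.5118, 0.2854, 0.1855]
ee_rot: [-0.148, 0.989, -0.004, 0.0]
contact_force: [1.1, -0.2, -6.4]
gripper_width: 0.0145
grasp_force: 102.4
```

```bash
python3 -c "
from h import *
rep()"
```

```text
t 21.1 dp mm(block axes) [-0.5 -0.5 20. ] lean left mrad 7.2 fwd 0.5 F [ 1.  -0.5 -6.4] T [-0.01  0.02 -0.01] gf 102.4 w 0.0145
```

Free: the load is just the weight and there's no side force. I'll level it and raise to about 42 mm of lift, with the underside about 1 cm above the rim.

send_rows([
  [[0,0,-0.2,-0.4,0,0,1.0],[0,0,-0.3,0,0,0,1.0],[0,0,-0.35,0,0,0,1.0],[0,0,-0.35,0,0,0,1.0],[0,0,-0.35,0,0,0,1.0],[0,0,-0.35,0,0,0,1.0],[0,0,-0.25,0,0,0,1.0],[0,0,-0.15,0,0,0,1.0],[0,0,0,0,0,0,1.0],[0,0,0,0,0,0,1.0],[0,0,0,0,0,0,1.0]],
])

```text
time_s: 22.2
position: [0.5118, 0.2855, 0.2085]
ee_rot: [-0.148, 0.989, -0.0, -0.0]
contact_force: [0.7, 0.0, -7.0]
gripper_width: 0.0144
grasp_force: 102.3
```

```bash
python3 - <<'E'
from h import *
rep(); snap('side','s9'); snap('wrist','w9'); rep()
s=state(); M=R.from_quat(s['ee_rot']).as_matrix(); c=s['position']+np.array([-.0005,-.0004,0])
B=R.from_euler('z',17,degrees=True).as_matrix()
up=s['position'][2]-.1655-.0015; print('lift',up,'underside',.034+up)
for n in('s9','w9'): print(n,[proj(n,[.5115,.2857,0]+B@[x,y,.079+up]).round(1).tolist() for x,y in((-.038,.027),(.038,.027),(.038,-.027),(-.038,-.027))],[proj(n,[.5115,.2857,0]+B@[x,y,.034+up]).round(1).tolist() for x,y in((-.038,.027),(.038,.027))])
E
```

```text
t 22.2 dp mm(block axes) [-0.4 -0.4 43. ] lean left mrad 0.1 fwd 0.4 F [ 0.6 -0.2 -7. ] T [-0.05 -0.02 -0.03] gf 102.3 w 0.0144
t 22.3 dp mm(block axes) [-0.4 -0.4 43. ] lean left mrad 0.1 fwd 0.3 F [ 1.   0.3 -6.3] T [-0.    0.02 -0.06] gf 102.3 w 0.0148
lift 0.04150732588186845 underside 0.07550732588186845
s9 [[308.2, 272.1], [270.9, 274.3], [268.5, 262.5], [304.1, 260.5]] [[307.8, 291.5], [271.1, 293.9]]
w9 [[377.8, 194.5], [372.7, 328.8], [276.8, 328.8], [272.3, 194.4]] [[368.4, 183.1], [364.8, 297.3]]
```

I've used all ten viewings, so I'll check that the block is level with edge code.

```bash
python3 - <<'E'
from h import *
for n,cols,r0 in(('s9',range(275,306,5),None),('w9',range(280,372,10),None)):
    g=cv2.GaussianBlur(cv2.imread(f'pics/{n}.png',0),(3,3),0).astype(int)
    for c in cols:
        lo,hi=(252,306) if n=='s9' else (178,206)
        d=np.diff(g[lo:hi,c]); k=np.argsort(-abs(d))[:5]; print(n,c,sorted((int(lo+i),int(d[i])) for i in k))
g=cv2.GaussianBlur(cv2.imread('pics/w9.png',0),(3,3),0).astype(int)
for r in(200,210,220):
    d=np.diff(g[r,255:395]); k=np.argsort(-abs(d))[:7]; print('row',r,sorted((int(255+i),int(d[i])) for i in k))
E
```

```text
s9 275 [(252, 20), (296, 15), (297, 24), (298, 26), (299, 20)]
s9 280 [(254, 20), (296, 18), (297, 24), (298, 25), (299, 18)]
s9 285 [(295, 14), (296, 20), (297, 23), (298, 22), (299, 15)]
s9 290 [(269, 21), (295, 18), (296, 24), (297, 24), (298, 19)]
s9 295 [(257, -24), (258, -22), (261, 20), (296, 24), (297, 25)]
s9 300 [(259, 20), (260, 24), (265, 17), (296, 21), (297, 19)]
s9 305 [(264, 7), (265, 8), (268, -9), (272, -7), (273, -8)]
w9 280 [(182, -15), (183, -14), (192, 26), (193, 39), (194, 25)]
w9 290 [(182, -37), (183, -47), (192, 27), (193, 39), (194, 25)]
w9 300 [(182, -38), (183, -35), (192, 34), (193, 40), (202, 29)]
w9 310 [(182, -41), (183, -55), (184, -24), (192, 37), (193, 40)]
w9 320 [(181, -24), (182, -36), (183, -34), (192, 42), (193, 38)]
w9 330 [(179, -19), (180, -30), (181, -19), (192, 43), (193, 40)]
w9 340 [(182, -31), (183, -34), (191, 20), (192, 43), (193, 35)]
w9 350 [(182, -37), (183, -36), (191, 23), (192, 44), (193, 34)]
w9 360 [(178, -52), (191, 29), (192, 41), (193, 27), (199, -24)]
w9 370 [(178, -29), (186, -15), (191, 28), (192, 41), (193, 27)]
row 200 [(272, 17), (275, 17), (305, 14), (306, 17), (357, 15), (360, 16), (377, 14)]
row 210 [(277, 41), (288, 39), (289, 30), (305, -32), (306, -36), (349, -41), (350, -30)]
row 220 [(278, 25), (283, -26), (314, 29), (317, 23), (334, -24), (365, 29), (368, 24)]
```

```bash
python3 -c "
from h import *
rep(); print(finish_job())"
```

```text
t 22.3 dp mm(block axes) [-0.4 -0.4 43. ] lean left mrad 0.1 fwd 0.3 F [ 1.   0.3 -6.3] T [-0.    0.02 -0.06] gf 102.3 w 0.0148
the job is handed in; nothing more can be done
None
```

The job is handed in at 22.3 s: I rocked the block free with five tips (left, right, left, right, left), and it hangs level from the held lifter over the well, underside about 9.5 mm above the rim; pull peaked near 36 N, above the suggested 10–25 N, and I checked the final pose from force readings and image edges only.

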